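Offer the budgie's seed stick over the perch with tongs

ROBOT

A 6-joint arm with a two-finger parallel gripper is mounted at the origin on the work surface. World frame = base frame: x ahead of the robot, y to its left, z up, the work surface at z = 0. Lengths are in m, angles in degrees, forces in N, time in s.
With the tool pointing down it reaches from about 0.4 to 0.825 m from the base axis. Payload 7 kg.
Tool frame: the origin (TCP) lies at the centre of the arm's flange, where the gripper is bolted on; the fingertips stand 178 mm ahead of it and the grasp point (between the pads) lies ahead of it (ctrl.grip_depth is the z of the grasp point in the tool frame, in m); z points along the fingers, x is the direction in which the jaws open and shut, and the axes are right-handed (so a half turn about z gives the same grasp; the last joint's range is limited). The gripper opens to 88 mm and grips with 3 to 60 N. Pads are 19 mm wide; open, the fingers measure 130 mm over their backs; the gripper's body (78 mm by 193 mm) begins 47 mm behind the grasp point.
Start: joints at [-47.492, 20.546, 0.682, 0, -70.136, -16.507], TCP at [0.296, -0.607, 0.405] pointing down, gripper open.
Joint ranges: [-176.03, 176.03], [-82.01, 121.73], [-58.28, 71.71], [-173.87, 95.51], [-174.79, -0.11], [-173.66, 173.66]. Speed limits (degrees/s): [136.94, 136.94, 172.46, 180, 180, 180].

INTERFACE

Orientations are given as [roll, pitch, yaw] about the fixed x, y, z axes, in that order (R = Rz(yaw) Ry(pitch) Rx(roll)).
In Python, from plant import ctrl gives the robot as it stands.
- The arm moves only by the tool carry_out, never from a script. Its arguments are lists of equal length, an entry for each row: "linear": the shift along the tool's x, y, z in cm, a list of three; "twist": the turn about the tool's z in degrees. In form: {"linear": [[tx, ty, tz], ...], "twist": [twist, ...]}. A call has 1 to 12 rows; each row is the pose to reach, as a shift and turn from the pose measured when the call began, along the tool's axes at that moment; what a row does not reach only later rows make up. A row lasts 1/12 s, in which the tool goes at most 41.7 mm and 7.16 degrees, less where a joint would pass 70% of its speed; a pose out of reach is approached as far as the arm can. A call with a gripper value outside its range is refused whole. "fingers" is the gripper's target within -1 to 1 (fully open at 1, half-way at 0, shut at -1), set as the call begins (left out, the last holds). The fingers move at their own pace and stop on an object; the grip force is fixed at half the most. Time passes only in rows, so rows that repeat a pose let the fingers close. It gives the time, the measured TCP pose, the force and the opening at its end, in the units of the state.
- ctrl.get_obs(): the state, without advancing time (a new reading comes with each control period).
- ctrl.snapshot(name): name is "scene" or "top" or "wrist"; returns the picture (480x640x3 uint8, blue, green, red); there is no depth.
- ctrl.camera_params(name): a dict with "fovy" (degrees; the focal length in pixels is half the picture's height over the tangent of half this angle, whatever the lens; pixels are square), "cx", "cy" (the principal point, pixels), "eye" and "rotation" of the camera in the world; the wrist camera has in their place "T_tool_cam" (4x4, takes a point from camera to tool coordinates, whose origin is the TCP and whose axes are the tool frame's). Camera axes: x right, y down, z forward; pixel columns grow to the right and rows downward; lengths in m; the calibration is good to about 2 mm. A picture is of the moment at which its call begins: read the wrist's pose just before it. camera_params takes no time and is no camera call.
- ctrl.close_job(): hands the job in, once; it reports no verdict.
The state is a dict: "clock": time; "joint_pos": joint angles; "qvel": joint speeds; "tau": joint torques, N m; "tool_pos": TCP position; "orientation": TCP orientation; "force": force on the tool from outside, world axes, zero at the start; "moment": the same for the moment, N m; "opening": finger opening in m.
Only numpy, scipy, OpenCV 4.12 (cv2) and the standard library are available. Lean on these libraries where they do the work, as an engineer would, in place of code of your own. Each camera call takes 0.05 s, during which the arm holds its last target.

TASK

Pick up the tongs, squeeze them to pinch the seed stick standing in the blue treat bowl, and hold it up for the budgie about 5 cm above the middle of the wooden perch. Only the tongs may touch the stick, not the gripper, and everything else on the table stays where it is. Finish while holding: stay still there with the stick clamped in the tongs, touching neither the perch nor anything else.

Things in the scene. Friction and masses are not known exactly. Their poses are not given: they have to be found in the camera images.
- tongs: Steel kitchen tongs, 191 mm long, about 100 g, lying flat on the table, jaws sprung open. Origin: underside, centre line, midway between the two black finger grips; x points along the tongs to the blue jaws, z up. Closed bow end at x = -108 mm; the arms hinge at x = -95 mm; the balance point is near the grips.
- tongs_grip (a point): Point midway between the two black rubber finger grips, 13 mm above the tongs' underside. The grips span x -18 to +18 mm, z 0 to 26 mm, and are pressed together from both sides (along the tongs' y): over their outer faces about 51 mm sprung open, about 33 mm with the jaws on a 24 mm item.
- tongs_jaws (a point): Point midway between the two blue jaw pads, 83 mm ahead (+x) of the tongs' origin, 11 mm above their underside. The pads span x 70 to 97 mm, z 0 to 22 mm; inner faces 56 mm apart sprung open. They close about 1.9 mm for each 1 mm the grips are squeezed.
- tongs_left (a joint): Closing turn of the left arm (the right mirrors it), rad: 0 sprung open, about 0.09 with the jaws on the 24 mm stick, 0.14 jaws together. Springs hold the arms open: the grips need about 8 N to start closing, 10 to 11 N at the stick; about half of any extra squeeze reaches the stick. Easing the grip opens them again.
- treat: Cork-coloured pressed seed stick with two dark bands, an upright cylinder 24 mm across and 40 mm tall, 14 to 28 g, standing loose in the middle of the bowl. Origin: centre of its underside, z up.
- bowl: Shallow blue ceramic treat bowl, loose, 350 g, 92 mm across at the rim, rim 18 mm above the table, inner floor 8 mm above the table. Origin: centre of its underside.
- perch: Fixed steel perch bracket: base plate 80 x 60 x 8 mm, a post, and on it a wooden dowel 14 mm thick and 150 mm long running along its own y. Origin: centre of the base's underside on the table.
- perch_top (a point): Top of the dowel at its middle, 116 mm above the table.
- canister: Bystander: yellow plastic canister with a white twist cap, 90 mm across, 132 mm tall, origin under its centre.
- watercup: Bystander: white ceramic cup, 72 mm across, 55 mm tall, origin under its centre.
- scoop: Bystander: spoon lying on the table.
- toyring: Bystander: red toy ring, 64 mm across, 14 mm thick, lying flat, origin under its centre.
- nightlight: Bystander: fixed white plastic night light, 70 x 100 mm and 82 mm tall, with a small toggle lever; origin under its centre.
- light_toggle (a joint): Toggle of the night light, rad, 0 = off; leave it at 0.
Things that resemble listed ones, but are neither listed nor needed, are in the scene too. Of the things that look like the bowl, take the one that is farthest from the robot's base at the start.

How it is judged (in metres and radians):
On the way, in this order (a step that is already met when the one before it is completed fails the run):
1. the gripper holds the tongs lifted off the table, the stick still in the bowl (height (world z) of tongs above 0.015 m and contact force between the fingers and tongs above 1 N and distance between treat and bowl below 0.03 m), for 0.2 s.
2. the stick is pinched in the tongs and lifted clear of the bowl (height (world z) of treat above 0.04 m and contact force between tongs and treat above 1 N and contact force between treat and bowl below 0.05 N), for 0.2 s.
At the end, for the whole second after the job is handed in: The seed stick is clamped in the tongs (over 1 N), the tongs in the gripper, the stick's underside end 20 to 90 mm above the top of the dowel and within 30 mm sideways of its middle, still (under 0.03 m/s), with nothing touching the perch and the gripper not touching the stick (horizontal distance between treat and perch_top below 0.03 m and z of treat in the frame of perch_top between 0.02 and 0.09 m and contact force between tongs and treat above 1 N and contact force between the fingers and tongs above 1 N and contact force between each of treat, tongs, the arm and perch below 0.05 N and contact force between the arm and treat below 0.05 N and linear speed of treat below 0.03 m/s); the arm keeps its last pose, push and grip.
It fails at once if the gripper or arm touches the seed stick (contact force between the arm and treat above 0.3 N).
It fails at once if the fingers touch the seed stick (contact force between the fingers and treat above 0.3 N).
It fails at once if the bowl is shoved (distance of bowl from where it was at the start of the episode above 0.03 m).
It fails at once if a bystander is disturbed (distance of any of canister, watercup, scoop, toyring from where it was at the start of the episode above 0.02 m or value of joint light_toggle above 0.3 rad).
It also fails if it takes over 45 s, if anything falls off the work surface, if the arm or the gripper's body presses on something with over 40 N, if the wrist force passes 120 N, or if a joint passes its speed limit or range.

## Working session

There is one attempt and no reset: what is moved stays moved. The work goes in short steps, Python scripts to look and compute and a tool call to move; the robot and the scene stay as the last step left them, time stands still between calls to the robot, and variables do not carry over. Pictures are saved under pics/ and viewed, and the job is handed in when it is done.

Besides the shell and the picture viewer there is one more tool, called after "Call:" as name(argument=value, ...), one argument or row to a line, values as JSON. carry_out: Moves the arm, as the interface text tells. Its arguments: {"type":"object","properties":{"linear":{"type":"array","items":{"type":"array","items":{"type":"number"}}},"twist":{"type":"array","items":{"type":"number"}},"fingers":{"type":"number"}},"required":["linear","twist"]}

```bash
mkdir -p pics; ls
python3 - <<'E'
from plant import ctrl
import cv2
print(ctrl.get_obs()); print(ctrl.grip_depth)
for n in("scene","top","wrist"):
    cv2.imwrite(f"pics/{n}0.png",ctrl.snapshot(n)); print(n,ctrl.camera_params(n))
E
```

```text
pics
{'clock': 0.0, 'joint_pos': array([-4.74944137e+01,  2.05916945e+01,  6.33973693e-01, -2.02549697e-02,
       -7.01355873e+01, -1.65044494e+01]), 'qvel': array([ 0.01350402,  0.01253295,  0.07519934,  0.04981115, -0.00160101,
       -0.03478972]), 'tau': array([-5.40043675e-04, -5.82720387e+01,  2.93068027e+01,  6.99712694e+00,
        7.16385766e-03, -1.48129961e-04]), 'tool_pos': array([ 0.29580248, -0.60651989,  0.40372061]), 'orientation': array([-1.79991746e+02, -9.48733130e-02,  1.15994232e+02]), 'force': array([ 0.72222342, -0.22388711, -1.20277919]), 'moment': array([0.0373386 , 0.00457168, 0.03913794]), 'opening': 0.0875006563867588}
0.1593
scene {'fovy': 52.32623927266934, 'cx': 327.03995864724146, 'cy': 237.6133332184805, 'eye': array([ 1.47428667, -0.16054509,  1.19191507]), 'rotation': array([-141.46427255,    0.87865412,   77.27864878])}
top {'fovy': 54.5553508244791, 'cx': 318.047230641297, 'cy': 229.80673927615805, 'eye': array([0.52747428, 0.00233751, 1.12051894]), 'rotation': array([-176.0745282 ,    0.25691158,  -91.20560462])}
wrist {'fovy': 66.4021858545839, 'cx': 322.85320994699106, 'cy': 235.0475688764621, 'T_tool_cam': array([[ 9.99998920e-01, -1.31278128e-03,  6.60128808e-04,
        -8.91173622e-04],
       [ 1.08414008e-03,  9.62408677e-01,  2.71603320e-01,
        -7.33865869e-02],
       [-9.91869446e-04, -2.71602312e-01,  9.62409061e-01,
         2.02736312e-02],
       [ 0.00000000e+00,  0.00000000e+00,  0.00000000e+00,
         1.00000000e+00]])}
```

View pics/scene0.png

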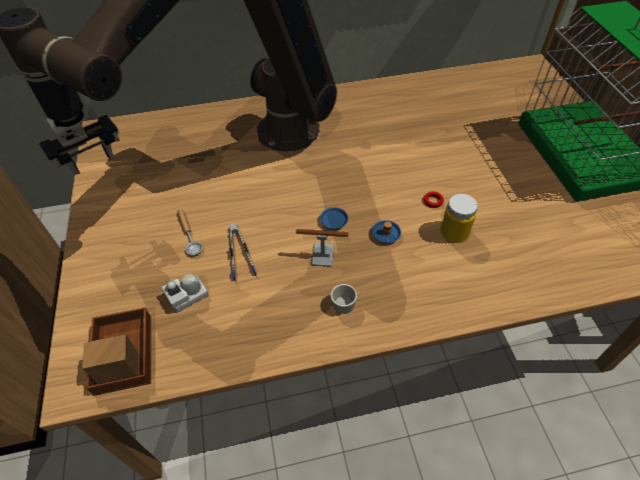

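View pics/top0.png

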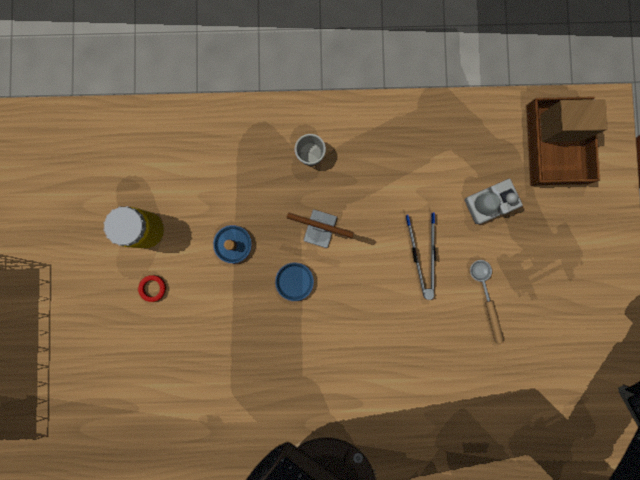

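View pics/wrist0.png

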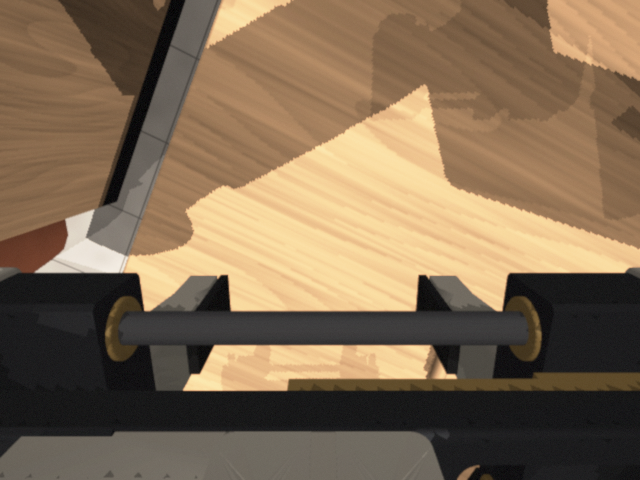

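The top view shows the tongs at about (427,255), with the bow end at (429,294) and the blue jaws at (408,217) and (434,215). There are two bowl candidates: the blue dish at (233,245), which holds a cork stick, and an empty blue dish at (295,282). The perch dowel runs from (289,215) to (375,242), the base plate is at (320,229), the canister at (127,227), the cup at (310,150), the ring at (152,289), the scoop at (481,270) and the night light at (493,202). I'll measure next and check close crops.

```bash
cat > h.py <<'E'
import numpy as np, cv2
from scipy.spatial.transform import Rotation as Ro
from plant import ctrl
def R(o): return Ro.from_euler('xyz',o,degrees=True).as_matrix()
def cam(n,obs=None):
    p=ctrl.camera_params(n); f=240/np.tan(np.radians(p['fovy']/2))
    if n=='wrist':
        o=obs or ctrl.get_obs(); T=np.eye(4);T[:3,:3]=R(o['orientation']);T[:3,3]=o['tool_pos']
        T=T@p['T_tool_cam']; return f,p['cx'],p['cy'],T[:3,3],T[:3,:3]
    return f,p['cx'],p['cy'],np.array(p['eye']),R(p['rotation'])
def ray(c,u,v):
    f,cx,cy,e,r=c; d=r@np.array([(u-cx)/f,(v-cy)/f,1]); return e,d
def onz(c,u,v,z):
    e,d=ray(c,u,v); return e+d*(z-e[2])/d[2]
def proj(c,P):
    f,cx,cy,e,r=c; q=r.T@(np.asarray(P)-e); return np.array([cx+f*q[0]/q[2],cy+f*q[1]/q[2]])
def two(c1,p1,c2,p2):
    e1,d1=ray(c1,*p1);e2,d2=ray(c2,*p2)
    s=np.linalg.lstsq(np.c_[d1,-d2],e2-e1,rcond=None)[0]
    a=e1+d1*s[0];b=e2+d2*s[1]; return (a+b)/2,np.linalg.norm(a-b)
def blobs(m,amin=10):
    n,l,s,c=cv2.connectedComponentsWithStats(m.astype(np.uint8))
    return [(c[i].round(1),s[i]) for i in range(1,n) if s[i][4]>=amin]
E
python3 - <<'E'
from h import *
for n,boxes in(("top",[(395,200,55,110),(190,200,210,110)]),("scene",[(215,215,55,75),(290,195,130,85)])):
    im=cv2.imread(f"pics/{n}0.png"); h=cv2.cvtColor(im,cv2.COLOR_BGR2HSV); c=cam(n)
    blue=(h[...,0]>95)&(h[...,0]<130)&(h[...,1]>120)&(h[...,2]>40)
    for b,s in blobs(blue,8): print(n,'blue',b,s,onz(c,*b,.011).round(3))
    for i,(x,y,w,hh) in enumerate(boxes):
        k=min(780//w,580//hh); cv2.imwrite(f"pics/{n}_c{i}.png",cv2.resize(im[y:y+hh,x:x+w],None,fx=k,fy=k,interpolation=cv2.INTER_CUBIC)); print(k)
E
```

```text
top blue [433.  217.8] [432 213   3  10  28] [ 0.627 -0.27   0.011]
top blue [407.7 220. ] [406 215   4  11  24] [ 0.623 -0.209  0.011]
top blue [232.4 243.8] [214 226  37  37 907] [0.575 0.211 0.011]
top blue [294.2 281.6] [ 276  264   37   36 1042] [0.482 0.065 0.011]
5
3
scene blue [333.3 218.1] [321 208  26  21 432] [0.48  0.066 0.011]
scene blue [385.7 232.9] [373 221  27  22 348] [0.577 0.21  0.011]
scene blue [253.2 268.9] [252 266   3   7  10] [ 0.617 -0.209  0.011]
scene blue [233.5 274.2] [233 270   2   9  13] [ 0.623 -0.268  0.011]
7
6
```

View pics/top_c0.png

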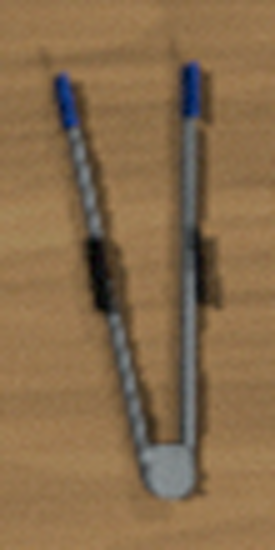

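View pics/top_c1.png

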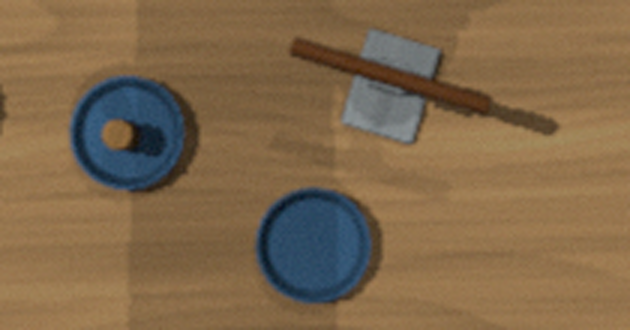

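View pics/scene_c1.png

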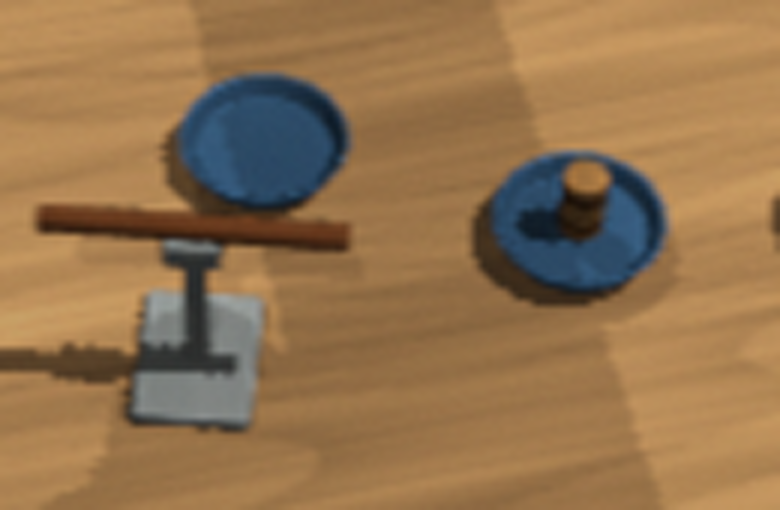

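View pics/scene_c0.png

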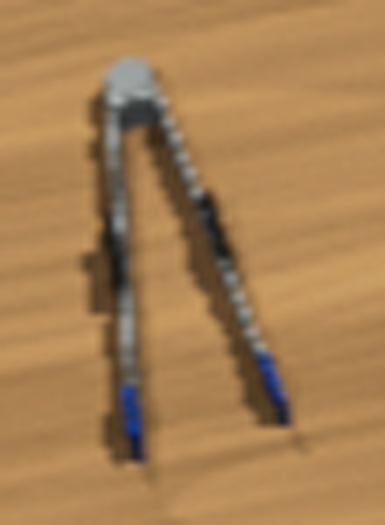

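Run:
```python
from h import *
t=cam('top');s=cam('scene')
j1=onz(t,433,217.8,.022);j2=onz(t,407.7,220,.022)
b=onz(t,395+168/5,200+470/5,.02)
J=(j1+j2)/2; d=J-b; print('jaws',j1,j2,np.linalg.norm(j1-j2),'bow',b,np.linalg.norm(d),np.degrees(np.arctan2(d[1],d[0])))
js=(onz(s,253.2,268.9,.015)+onz(s,233.5,274.2,.015))/2; bs=onz(s,215+130/7,215+80/7,.02);d2=js-bs
print('scene',js,bs,np.degrees(np.arctan2(d2[1],d2[0])))
g1=onz(t,395+100/5,200+273/5,.026);g2=onz(t,395+202/5,200+265/5,.026);print('grips',g1,g2,(g1+g2)/2)
print('stick',onz(t,190+121/3,200+134/3,.048),onz(s,290+587/6,195+175/6,.048),two(t,(230.3,244.7),s,(387.8,224.2)))
# dowel
for n,c in(('top',t),('scene',s)):
    im=cv2.imread(f'pics/{n}0.png');h=cv2.cvtColor(im,cv2.COLOR_BGR2HSV)
    m=((h[...,0]<11)|(h[...,0]>175))&(h[...,1]>135)
    for bb,st in blobs(m,80): print(n,bb,st,onz(c,*bb,.112))
```

```text
jaws [ 0.62561711 -0.26699499  0.022     ] [ 0.62167501 -0.20698776  0.022     ] 0.06013657503664249 bow [ 0.44666655 -0.2503735   0.02      ] 0.17749599011676637 4.324132435419642
scene [ 0.62287    -0.23797171  0.015     ] [ 0.44796951 -0.24780623  0.02      ] 3.218308562264498
grips [ 0.53951269 -0.22054742  0.026     ] [ 0.5422507  -0.26849288  0.026     ] [ 0.54088169 -0.24452015  0.026     ]
stick [0.57112527 0.20860315 0.048     ] [0.57350017 0.21513415 0.048     ] (array([0.57169122, 0.2124204 , 0.04560048]), np.float64(0.006521038737422707))
top [151.4 288.2] [138 275  28  27 420] [0.47821895 0.36741263 0.112     ]
scene [433.2 199. ] [424 191  20  17 222] [0.5609718  0.35546159 0.112     ]
```

```bash
cat >> h.py <<'E'
def go(P,yaw):
    o=ctrl.get_obs(); r=R(o['orientation']); l=r.T@(np.array(P)-o['tool_pos'])*100
    tw=-(yaw-o['orientation'][2]); tw=(tw+180)%360-180
    print('now',o['tool_pos'].round(4),o['orientation'].round(2),'open',round(o['opening'],4),'F',o['force'].round(1),'t',round(o['clock'],2)); print('linear',l.round(2),'twist',round(tw,1))
E
python3 - <<'E'
from h import *
t=cam('top');s=cam('scene')
a=[onz(t,190+x/3,200+y/3,.109) for x,y in((294,46),(490,104))]
b=[onz(s,290+x/6,195+y/6,.109) for x,y in((38,217),(349,237))]
print(a,b,(a[0]+a[1])/2,(b[0]+b[1])/2,np.linalg.norm(a[0]-a[1]),np.linalg.norm(b[0]-b[1]))
for n,p,z in(('canister',(127,227),.132),('light',(493,202),.082),('cup',(310,150),.055),('scoop',(481,270),.01)):print(n,onz(t,*p,z).round(3))
go([.541,-.2435,.36],94.3)
E
```

```text
[array([0.63003884, 0.07034489, 0.109     ]), array([ 0.58472783, -0.07113468,  0.109     ])] [array([ 0.58571181, -0.0672613 ,  0.109     ]), array([0.63211904, 0.07419946, 0.109     ])] [ 6.07383334e-01 -3.94897763e-04  1.09000000e-01] [0.60891542 0.00346908 0.109     ] 0.14855825963896274 0.14887839953862284
canister [0.61  0.413 0.132]
light [ 0.653 -0.388  0.082]
cup [0.787 0.02  0.055]
scoop [ 0.5   -0.379  0.01 ]
now [ 0.2958 -0.6066  0.404 ] [-1.7999e+02 -7.0000e-02  1.1599e+02] open 0.0873 F [ 0.2  0.6 -0.4] t 0.15
linear [21.88 37.95  4.42] twist 21.7
```

Call:
carry_out(
  linear=[
    [1,1.7,0.2],
    [3,5.2,0.6],
    [5,8.7,1],
    [7,12.1,1.4],
    [9,15.6,1.8],
    [11,19.1,2.2],
    [13,22.5,2.6],
    [15,26,3],
    [17,29.5,3.4],
    [19,33,3.8],
    [21,36.4,4.2],
    [21.9,38,4.4],
  ],
  twist=[0,2,4,7,9,11,13,15,17,19,21,21.7],
  fingers=1,
)

```text
clock: 1.15
tool_pos: [0.5431, -0.2397, 0.3595]
orientation: [-180.0, -0.1, 94.3]
force: [-0.4, 0.2, 0.0]
opening: 0.0871
```

Call:
carry_out(
  linear=[
    [0,0,0],
    [0,0,0],
  ],
  twist=[0,0],
)

```text
clock: 1.32
tool_pos: [0.5437, -0.2384, 0.359]
orientation: [-179.9, -0.1, 94.5]
force: [1.0, -0.3, -0.6]
opening: 0.0876
```

Run:
```python
from h import *
go([.541,-.2435,.36],94.3)
cv2.imwrite('pics/w1.png',ctrl.snapshot('wrist'))
```

```text
now [ 0.5437 -0.2384  0.359 ] [-1.7991e+02 -1.1000e-01  9.4450e+01] open 0.0876 F [ 1.  -0.3 -0.6] t 1.32
linear [-0.49 -0.31 -0.1 ] twist 0.2
```

View pics/w1.png

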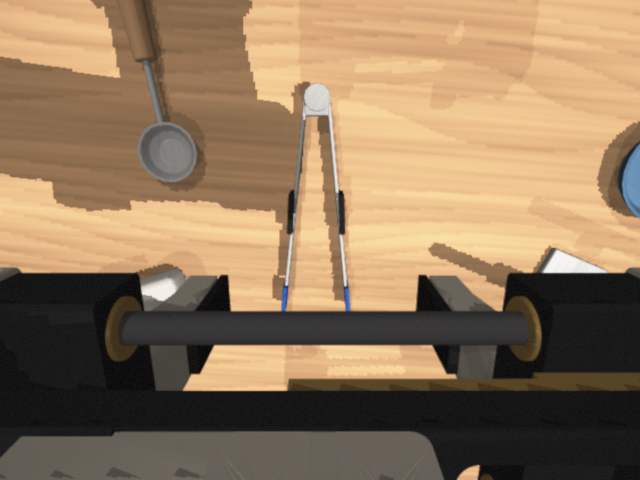

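Run:
```python
from h import *
o=ctrl.get_obs();c=cam('wrist',o)
im=cv2.imread('pics/w1.png');g=im.max(axis=2)
m=(g<45);m[:150]=0;m[250:]=0;m[:,:270]=0;m[:,360:]=0
B=blobs(m,60);print(B)
gs=[onz(c,*b,.026) for b,_ in B[:2]];G=sum(gs)/2
b=onz(c,317,97,.022); d=G-b
print(gs,G,np.linalg.norm(gs[0]-gs[1]),b,np.linalg.norm(d),np.degrees(np.arctan2(d[1],d[0])))
G[2]=.022+ctrl.grip_depth; go([G[0],G[1],.26],np.degrees(np.arctan2(d[1],d[0]))+90)
```

```text
[(array([290.6, 209.1]), array([288, 191,   6,  42, 162], dtype=int32)), (array([341.1, 212.1]), array([339, 192,   5,  41, 117], dtype=int32))]
[array([ 0.53655151, -0.26806056,  0.026     ]), array([ 0.53591251, -0.22405271,  0.026     ])] [ 0.53623201 -0.24605664  0.026     ] 0.04401249018433343 [ 0.44317899 -0.25177873  0.022     ] 0.09331456303166982 3.51884744085465
now [ 0.5432 -0.2393  0.3592] [-1.7992e+02 -1.0000e-01  9.4390e+01] open 0.0877 F [ 0.7 -0.6 -0.5] t 1.37
linear [-0.63 -0.73  9.92] twist 0.9
```

Run:
```python
from h import *
go([.538,-.2455,.1825],94)
```

```text
now [ 0.5432 -0.2393  0.3592] [-1.7992e+02 -1.0000e-01  9.4390e+01] open 0.0877 F [ 0.7 -0.6 -0.5] t 1.37
linear [-0.61 -0.54 17.67] twist 0.4
```

Call:
carry_out(
  linear=[
    [-0.2,-0.2,1],
    [-0.4,-0.4,3],
    [-0.6,-0.5,5],
    [-0.6,-0.5,7],
    [-0.6,-0.5,9],
    [-0.6,-0.5,11],
    [-0.6,-0.5,12.5],
    [-0.6,-0.5,13],
    [-0.6,-0.5,13],
    [-0.6,-0.5,13],
  ],
  twist=[0.4,0.4,0.4,0.4,0.4,0.4,0.4,0.4,0.4,0.4],
)

```text
clock: 2.2
tool_pos: [0.5381, -0.2464, 0.2294]
orientation: [-179.9, -0.1, 93.9]
force: [0.9, -0.7, 1.2]
opening: 0.0873
```

Run:
```python
from h import *
go([.538,-.2455,.1825],94)
cv2.imwrite('pics/w2.png',ctrl.snapshot('wrist'))
```

```text
now [ 0.5381 -0.2464  0.2294] [-1.799e+02 -9.000e-02  9.393e+01] open 0.0873 F [ 0.9 -0.7  1.2] t 2.2
linear [ 0.08 -0.    4.69] twist -0.1
```

View pics/w2.png

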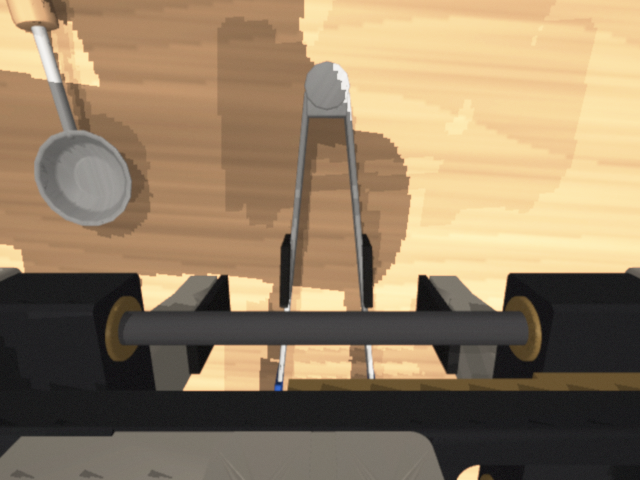

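Run:
```python
from h import *
o=ctrl.get_obs();c=cam('wrist',o)
gs=[onz(c,286,270,.026),onz(c,367.5,270,.026)];G=sum(gs)/2
b=onz(c,327,87,.022);d=G-b
print(gs,G,b,np.linalg.norm(d),np.degrees(np.arctan2(d[1],d[0])))
print([onz(c,282.5,v,.013)[:2] for v in (234,304)])
```

```text
[array([ 0.53795142, -0.26655166,  0.026     ]), array([ 0.53502899, -0.2230461 ,  0.026     ])] [ 0.53649021 -0.24479888  0.026     ] [ 0.44493617 -0.2511298   0.022     ] 0.09185980171144864 3.9556817753167355
[array([ 0.52180379, -0.27038806]), array([ 0.56454573, -0.26875607])]
```

Call:
carry_out(
  linear=[
    [0.05,0,1],
    [0.1,0,2.5],
    [0.1,0,3.8],
    [0.1,0,4.6],
    [0.1,0,4.7],
    [0.1,0,4.7],
  ],
  twist=[0,0,0,0,0,0],
)

```text
clock: 2.75
tool_pos: [0.5385, -0.2451, 0.1829]
orientation: [-179.9, -0.1, 94.0]
force: [0.1, 0.5, -0.0]
opening: 0.0876
```

Call:
carry_out(
  linear=[
    [0,0,0],
    [0,0,0],
    [0,0,0],
    [0,0,0],
    [0,0,0],
    [0,0,0],
    [0,0,0],
    [0,0,0],
  ],
  twist=[0,0,0,0,0,0,0,0],
  fingers=0.12,
)

```text
clock: 3.42
tool_pos: [0.5385, -0.2451, 0.183]
orientation: [-180.0, -0.1, 94.0]
force: [0.2, 1.3, 0.2]
opening: 0.0494
```

Run:
```python
from h import *
go([.538,-.2455,.1825],94)
cv2.imwrite('pics/w3.png',ctrl.snapshot('wrist'))
```

```text
now [ 0.5385 -0.2451  0.183 ] [-1.7996e+02 -7.0000e-02  9.3970e+01] open 0.0494 F [0.2 1.3 0.2] t 3.42
linear [-0.03 -0.06  0.05] twist -0.0
```

View pics/w3.png

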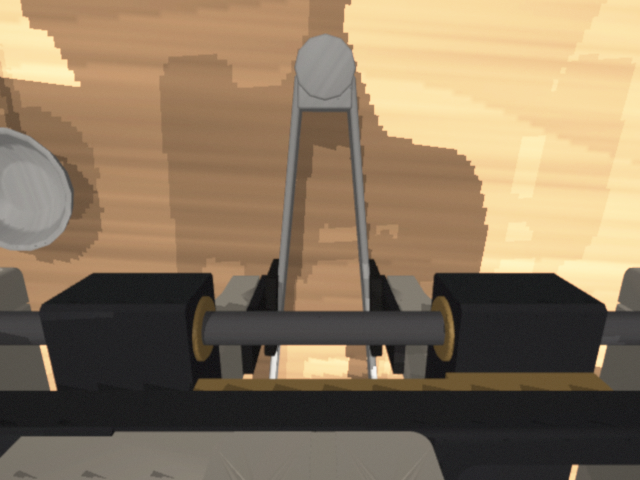

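Call:
carry_out(
  linear=[
    [0,0,0],
    [0,0,0],
    [0,0,0],
    [0,0,0],
    [0,0,-0.5],
    [0,0,-1.5],
    [0,0,-2.5],
    [0,0,-3],
    [0,0,-3],
    [0,0,-3],
  ],
  twist=[0,0,0,0,0,0,0,0,0,0],
  fingers=0.07,
)

```text
clock: 4.3
tool_pos: [0.5387, -0.2452, 0.2138]
orientation: [179.9, -0.1, 94.0]
force: [-1.0, 0.4, -1.3]
opening: 0.0469
```

Run:
```python
from h import *
go([.538,-.2455,.1825],94)
cv2.imwrite('pics/w4.png',ctrl.snapshot('wrist'))
cv2.imwrite('pics/s4.png',cv2.resize(ctrl.snapshot('scene')[180:300,170:330],None,fx=4,fy=4))
```

```text
now [ 0.5387 -0.2452  0.2138] [ 1.7995e+02 -6.0000e-02  9.3960e+01] open 0.0469 F [-1.   0.4 -1.3] t 4.3
linear [-0.03 -0.07  3.13] twist -0.0
```

View pics/w4.png

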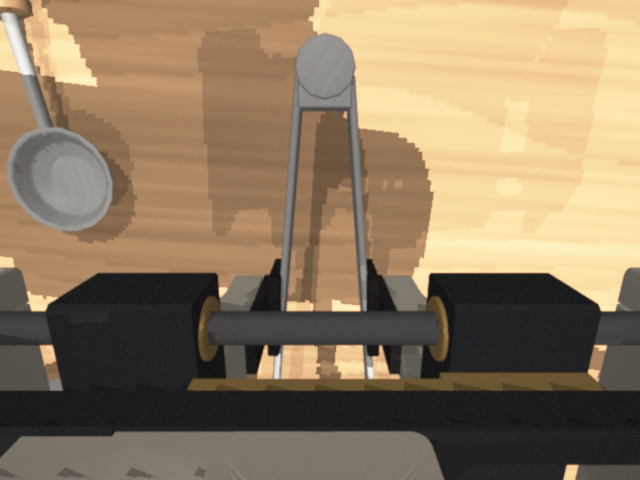

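View pics/s4.png

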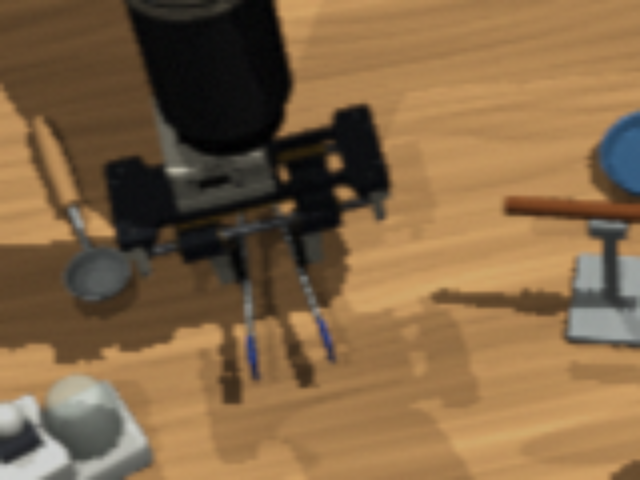

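Run:
```python
from h import *
o=ctrl.get_obs();c=cam('wrist',o);zb=o['tool_pos'][2]-.183
r=R(o['orientation'])
b=onz(c,325,67,zb+.022); print('bow in tool cm',(r.T@(b-o['tool_pos'])*100).round(2), 'zb',zb)
s=cam('scene');im=ctrl.snapshot('scene');h=cv2.cvtColor(im,cv2.COLOR_BGR2HSV)
blue=(h[...,0]>95)&(h[...,0]<130)&(h[...,1]>120)&(h[...,2]>40)
P=[]
for bb,st in blobs(blue,6):
    if 220<bb[0]<270: q=onz(s,*bb,zb+.012);P.append(q);print(bb,st[4],q.round(4))
if len(P)==2: print('jaw in tool',(r.T@(sum(P)/2-o['tool_pos'])*100).round(2))
t=cam('top');im=ctrl.snapshot('top');h=cv2.cvtColor(im,cv2.COLOR_BGR2HSV)
blue=(h[...,0]>95)&(h[...,0]<130)&(h[...,1]>120)&(h[...,2]>40);P=[]
for bb,st in blobs(blue,6):
    if 390<bb[0]<460: q=onz(t,*bb,zb+.022);P.append(q);print(bb,st[4],q.round(4))
if len(P)==2: print('jaw in tool',(r.T@(sum(P)/2-o['tool_pos'])*100).round(2))
```

```text
bow in tool cm [-0.   -9.5  16.11] zb 0.029994020115373
[434.8 214.5] 11 [ 0.6305 -0.2641  0.052 ]
```

Call:
carry_out(
  linear=[
    [0,0,-1],
    [0,0,-3],
    [0,0,-6],
    [0,0,-9],
    [0,0,-12],
    [0,0,-15],
    [0,0,-16.5],
    [0,0,-17],
    [0,0,-17],
  ],
  twist=[0,0,0,0,0,0,0,0,0],
)

```text
clock: 5.25
tool_pos: [0.5386, -0.2453, 0.3843]
orientation: [179.9, -0.1, 94.0]
force: [-0.3, -1.3, -1.2]
opening: 0.047
```

Run:
```python
from h import *
go([.58,.15,.385],94)
```

```text
now [ 0.5386 -0.2453  0.3843] [ 1.7991e+02 -5.0000e-02  9.3960e+01] open 0.047 F [-0.3 -1.3 -1.2] t 5.25
linear [ 3.915e+01  6.860e+00 -2.000e-02] twist -0.0
```

Call:
carry_out(
  linear=[
    [1,0.2,0],
    [3,0.5,0],
    [6,1,0],
    [9,1.5,0],
    [12,2,0],
    [15,2.5,0],
    [18,3,0],
    [21,3.5,0],
    [24,4,0],
    [27,4.5,0],
    [30,5,0],
    [33,5.5,0],
  ],
  twist=[0,0,0,0,0,0,0,0,0,0,0,0],
)

```text
clock: 6.25
tool_pos: [0.57, 0.0896, 0.3829]
orientation: [-179.9, -0.0, 94.0]
force: [0.9, -0.1, -1.3]
opening: 0.0466
```

Call:
carry_out(
  linear=[
    [2.5,0.5,0],
    [4.5,1,0],
    [5.5,1.3,0],
    [5.8,1.3,0],
    [5.8,1.3,0],
    [5.8,1.3,0],
    [5.8,1.3,0],
  ],
  twist=[0,0,0,0,0,0,0],
)

```text
clock: 6.83
tool_pos: [0.5787, 0.1473, 0.3826]
orientation: [-179.9, 0.0, 93.9]
force: [-0.6, -1.0, -0.8]
opening: 0.0466
```

Run:
```python
from h import *
go([.58,.15,.385],94)
cv2.imwrite('pics/w5.png',ctrl.snapshot('wrist'))
```

```text
now [0.5787 0.1473 0.3826] [-1.7988e+02  1.0000e-02  9.3910e+01] open 0.0466 F [-0.6 -1.  -0.8] t 6.83
linear [ 0.26  0.15 -0.24] twist -0.1
```

View pics/w5.png

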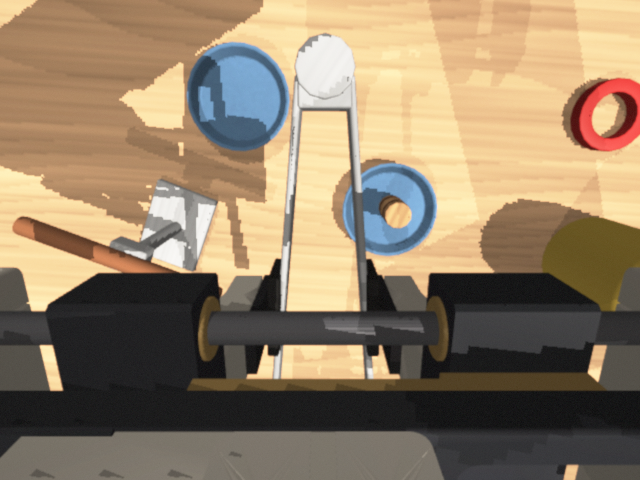

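Run:
```python
from h import *
o=ctrl.get_obs();c=cam('wrist',o);r=R(o['orientation'])
im=cv2.imread('pics/w5.png');k=im[150:270,330:450];cv2.imwrite('pics/w5c.png',cv2.resize(k,None,fx=5,fy=5,interpolation=cv2.INTER_CUBIC))
h=cv2.cvtColor(im,cv2.COLOR_BGR2HSV)
m=(h[...,0]>5)&(h[...,0]<22)&(h[...,2]>170)&(h[...,1]>60);m[:190]=0;m[235:]=0;m[:,:375]=0;m[:,420:]=0
print(blobs(m,20))
P=onz(c,398,214,.048);Bw=onz(c,389.5,209.5,.016)
print('stick',P,'bowl',Bw,'in tool',r.T@(P-o['tool_pos'])*100)
t=cam('top');im=ctrl.snapshot('top')[215:275,205:265];cv2.imwrite('pics/t5c.png',cv2.resize(im,None,fx=9,fy=9,interpolation=cv2.INTER_CUBIC))
im=ctrl.snapshot('scene')[205:255,360:410];cv2.imwrite('pics/s5c.png',cv2.resize(im,None,fx=10,fy=10,interpolation=cv2.INTER_CUBIC))
```

```text
[(array([397.6, 214.9]), array([385, 202,  26,  26, 524], dtype=int32))]
stick [0.57027614 0.21203951 0.048     ] bowl [0.57296379 0.21051719 0.016     ] in tool [ 6.52253143 -0.34870218 33.48125636]
```

View pics/w5c.png

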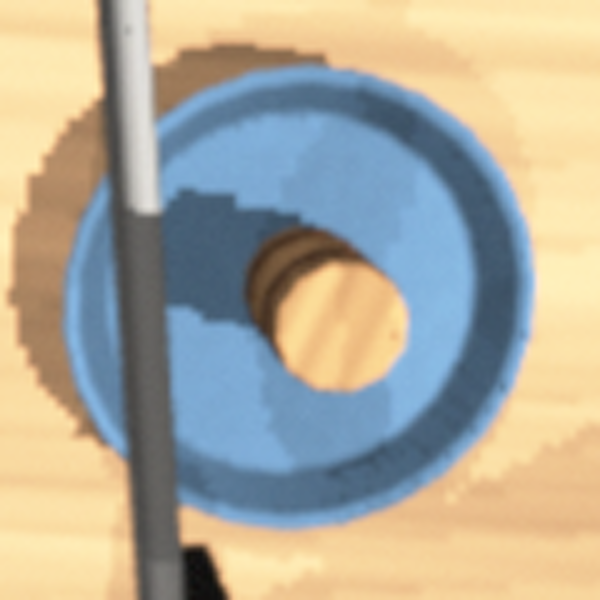

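View pics/t5c.png

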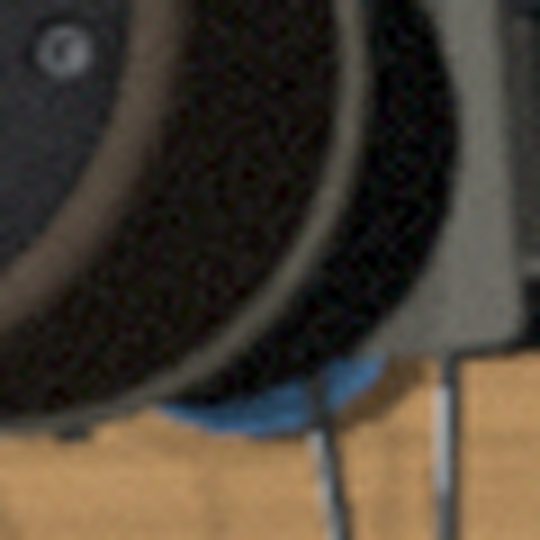

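View pics/s5c.png

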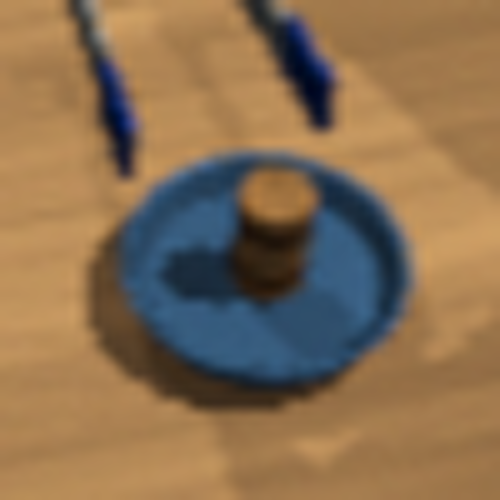

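Run:
```python
from h import *
go([.4882,.2053,.28],94)
```

```text
now [0.5789 0.1474 0.383 ] [-1.7993e+02 -1.0000e-02  9.3900e+01] open 0.0472 F [-0.5  0.1 -0.8] t 6.98
linear [ 6.39 -8.64 10.32] twist -0.1
```

Call:
carry_out(
  linear=[
    [0.5,-1,0],
    [2,-3,0],
    [4,-5.5,0.5],
    [5.5,-7.5,1.5],
    [6.4,-8.6,3],
    [6.4,-8.6,5],
    [6.4,-8.6,7],
    [6.4,-8.6,9],
    [6.4,-8.6,10],
    [6.4,-8.6,10.3],
    [6.4,-8.6,10.3],
    [6.4,-8.6,10.3],
  ],
  twist=[0,0,0,0,0,0,0,0,0,0,0,0],
)

```text
clock: 7.98
tool_pos: [0.4889, 0.2055, 0.281]
orientation: [-180.0, -0.0, 93.9]
force: [-0.2, -0.8, -0.2]
opening: 0.0474
```

Run:
```python
from h import *
go([.4882,.2053,.206],94)
s=ctrl.snapshot('scene');t=ctrl.snapshot('top');cv2.imwrite('pics/s6.png',s);cv2.imwrite('pics/t6.png',t)
cv2.imwrite('pics/s6c.png',cv2.resize(s[185:265,345:425],None,fx=7,fy=7,interpolation=cv2.INTER_CUBIC))
cv2.imwrite('pics/t6c.png',cv2.resize(t[205:275,195:265],None,fx=8,fy=8,interpolation=cv2.INTER_CUBIC))
```

```text
now [0.4889 0.2055 0.281 ] [-1.7998e+02 -3.0000e-02  9.3900e+01] open 0.0474 F [-0.2 -0.8 -0.2] t 7.98
linear [-0.02 -0.07  7.5 ] twist -0.1
```

View pics/s6c.png

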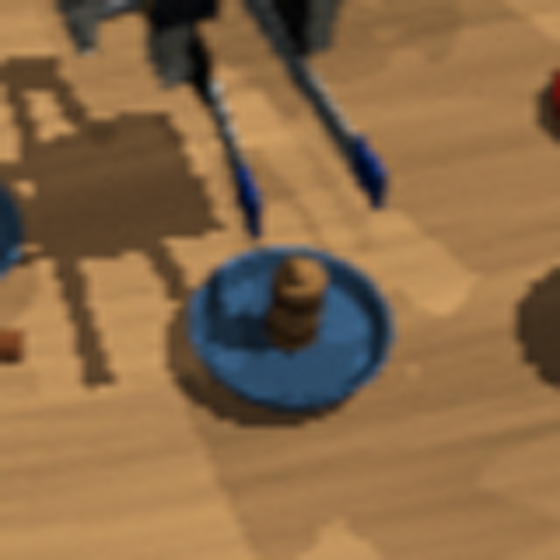

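View pics/t6c.png

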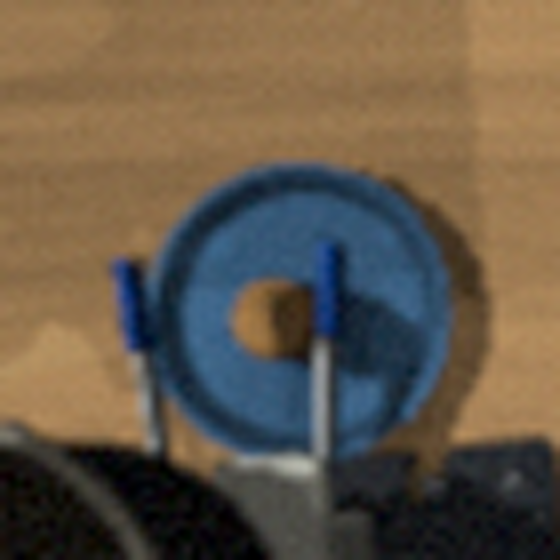

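Run:
```python
from h import *
o=ctrl.get_obs();t=cam('top');s=cam('scene');r=R(o['orientation'])
for z in(.115,.12):
  P=[onz(t,*p,z) for p in((211.25,243.1),(236,241.3))];print(P,sum(P)/2,(r.T@(sum(P)/2-o['tool_pos'])*100))
for z in(.107,.112):
  P=[onz(s,*p,z) for p in((397.6,209.3),(380.4,213.3))];print(P,sum(P)/2)
print(two(t,(211.25,243.1),s,(397.6,209.3)),two(t,(236,241.3),s,(380.4,213.3)))
# stick: top view/scene view now; jaw relative, same camera
print('stick top',onz(t,195+268/8,205+318/8,.048),'scene',onz(s,345+302/7,185+273/7,.048))
```

```text
[array([0.57266476, 0.23700253, 0.115     ]), array([0.57542365, 0.18339081, 0.115     ])] [0.57404421 0.21019667 0.115     ] [-0.1399329   8.51226039 16.63340866]
[array([0.57244005, 0.23583564, 0.12      ]), array([0.57518522, 0.18249052, 0.12      ])] [0.57381263 0.20916308 0.12      ] [-0.24085465  8.48230221 16.133272  ]
[array([0.57147461, 0.24092206, 0.107     ]), array([0.57475052, 0.18685936, 0.107     ])] [0.57311257 0.21389071 0.107     ]
[array([0.57563536, 0.23907183, 0.112     ]), array([0.57889617, 0.18525829, 0.112     ])] [0.57726577 0.21216506 0.112     ]
(array([0.57307908, 0.23931374, 0.10888365]), np.float64(0.0017410118861215802)) (array([0.57588748, 0.18548968, 0.10837574]), np.float64(0.0018054429131729992))
stick top [0.57102275 0.2128363  0.048     ] scene [0.57308273 0.21624793 0.048     ]
```

Call:
carry_out(
  linear=[
    [0.2,-0.2,0.5],
    [0.2,-0.2,1.5],
    [0.2,-0.2,2.8],
    [0.2,-0.2,4],
    [0.2,-0.2,5],
    [0.2,-0.2,6],
    [0.2,-0.2,6.8],
    [0.2,-0.2,7.3],
    [0.2,-0.2,7.5],
    [0.2,-0.2,7.5],
    [0.2,-0.2,7.5],
  ],
  twist=[0,0,0,0,0,0,0,0,0,0,0],
)

```text
clock: 9.0
tool_pos: [0.487, 0.2077, 0.2065]
orientation: [180.0, -0.1, 93.9]
force: [-0.7, -0.5, -1.9]
opening: 0.0472
```

Run:
```python
from h import *
go([.487,.2075,.206],94)
s=ctrl.snapshot('scene');t=ctrl.snapshot('top');cv2.imwrite('pics/s7.png',s);cv2.imwrite('pics/t7.png',t)
cv2.imwrite('pics/s7c.png',cv2.resize(s[195:255,355:415],None,fx=9,fy=9,interpolation=cv2.INTER_CUBIC))
cv2.imwrite('pics/t7c.png',cv2.resize(t[215:275,205:265],None,fx=9,fy=9,interpolation=cv2.INTER_CUBIC))
```

```text
now [0.487  0.2077 0.2065] [ 1.7996e+02 -8.0000e-02  9.3910e+01] open 0.0472 F [-0.7 -0.5 -1.9] t 9.0
linear [-0.02 -0.01  0.05] twist -0.1
```

View pics/s7c.png

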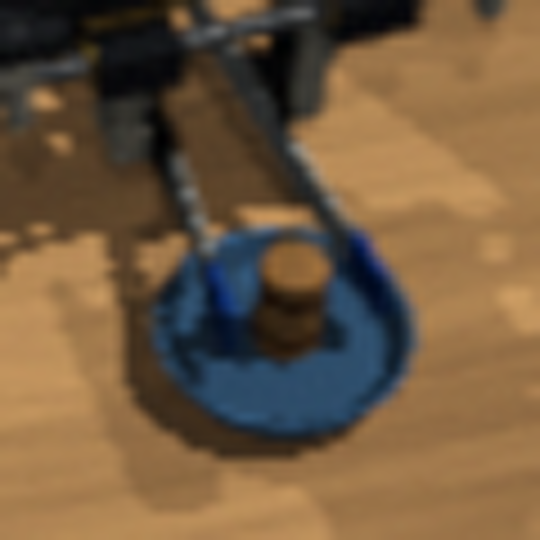

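View pics/t7c.png

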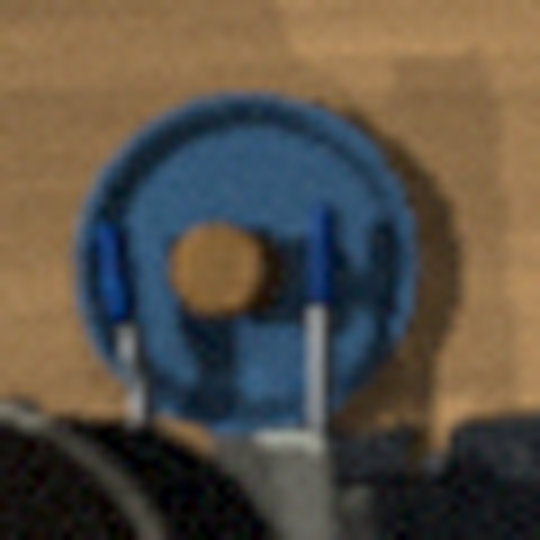

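Call:
carry_out(
  linear=[
    [0,0,0],
    [0,0,0],
    [0,0,0],
    [0,0,0],
  ],
  twist=[0,0,0,0],
  fingers=-0.1,
)

```text
clock: 9.43
tool_pos: [0.4871, 0.2077, 0.207]
orientation: [179.9, -0.1, 93.9]
force: [-0.7, -0.6, -1.2]
opening: 0.0395
```

Call:
carry_out(
  linear=[
    [0,0,0],
    [0,0,0],
    [0,0,0],
    [0,0,0],
  ],
  twist=[0,0,0,0],
  fingers=-0.18,
)

```text
clock: 9.77
tool_pos: [0.4871, 0.2077, 0.207]
orientation: [179.9, -0.1, 93.9]
force: [-0.1, 0.4, -1.4]
opening: 0.0362
```

Call:
carry_out(
  linear=[
    [0,0,0],
    [0,0,0],
    [0,0,0],
    [0,0,0],
  ],
  twist=[0,0,0,0],
  fingers=-0.3,
)

```text
clock: 10.1
tool_pos: [0.4871, 0.2077, 0.207]
orientation: [179.9, -0.1, 93.9]
force: [-0.5, -0.2, -1.3]
opening: 0.0329
```

Run:
```python
from h import *
go([.487,.2075,.206],94)
s=ctrl.snapshot('scene');t=ctrl.snapshot('top')
a=cv2.resize(s[200:250,360:410],None,fx=7,fy=7,interpolation=cv2.INTER_CUBIC)
b=cv2.resize(t[220:270,208:258],None,fx=7,fy=7,interpolation=cv2.INTER_CUBIC)
cv2.imwrite('pics/c8.png',np.hstack([a,b]))
```

```text
now [0.4871 0.2077 0.207 ] [ 1.7992e+02 -1.2000e-01  9.3900e+01] open 0.0329 F [-0.5 -0.2 -1.3] t 10.1
linear [-0.02 -0.01  0.1 ] twist -0.1
```

View pics/c8.png

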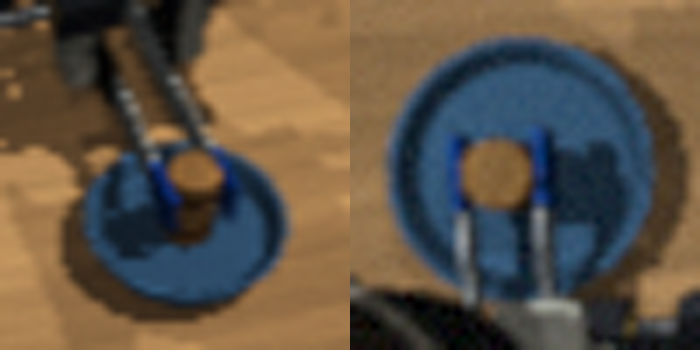

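The jaws are closed evenly on the stick and the opening stalled at 32.9 mm, against 33 mm expected. Next I lift.

Call:
carry_out(
  linear=[
    [0,0,0],
    [0,0,0],
    [0,0,0],
    [0,0,0],
    [0,0,-0.5],
    [0,0,-1.5],
    [0,0,-2.5],
    [0,0,-3.5],
    [0,0,-4],
    [0,0,-4],
    [0,0,-4],
    [0,0,-4],
  ],
  twist=[0,0,0,0,0,0,0,0,0,0,0,0],
  fingers=-1,
)

```text
clock: 11.2
tool_pos: [0.4868, 0.2075, 0.2469]
orientation: [179.9, -0.1, 93.9]
force: [-0.5, -0.3, -1.4]
opening: 0.0332
```

Run:
```python
from h import *
go([.487,.2075,.206],94)
s=ctrl.snapshot('scene');t=ctrl.snapshot('top')
a=cv2.resize(s[190:250,355:415],None,fx=6,fy=6,interpolation=cv2.INTER_CUBIC)
b=cv2.resize(t[215:275,203:263],None,fx=6,fy=6,interpolation=cv2.INTER_CUBIC)
cv2.imwrite('pics/c9.png',np.hstack([a,b]))
```

```text
now [0.4868 0.2075 0.2469] [ 1.7993e+02 -1.2000e-01  9.3890e+01] open 0.0332 F [-0.5 -0.3 -1.4] t 11.2
linear [-0.01  0.01  4.09] twist -0.1
```

View pics/c9.png

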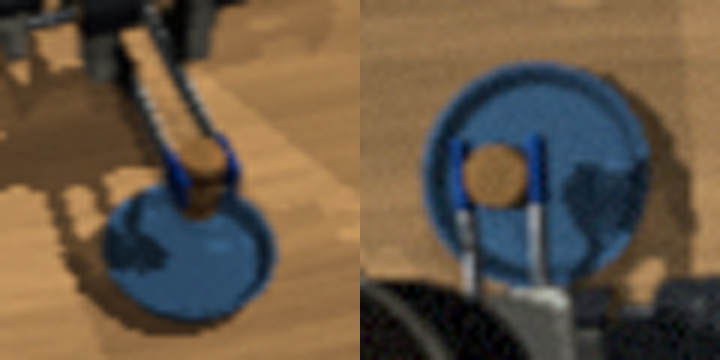

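Call:
carry_out(
  linear=[
    [0,0,-0.5],
    [0,0,-1.5],
    [0,0,-3],
    [0,0,-5],
    [0,0,-7],
    [0,0,-9],
    [0,0,-10.5],
    [0,0,-11.5],
    [0,0,-11.9],
    [0,0,-11.9],
    [0,0,-11.9],
  ],
  twist=[0,0,0,0,0,0,0,0,0,0,0],
)

```text
clock: 12.22
tool_pos: [0.4866, 0.2071, 0.365]
orientation: [-180.0, -0.1, 93.9]
force: [0.6, 0.4, -2.0]
opening: 0.033
```

Run:
```python
from h import *
go([.524,-.0035,.366],94)
```

```text
now [0.4866 0.2071 0.365 ] [-1.800e+02 -8.000e-02  9.388e+01] open 0.033 F [ 0.6  0.4 -2. ] t 12.22
linear [-21.27   2.31  -0.13] twist -0.1
```

Call:
carry_out(
  linear=[
    [-0.5,0,0],
    [-1.5,0.2,0],
    [-3.5,0.4,0],
    [-6,0.7,0],
    [-8.5,0.9,0],
    [-11,1.2,0],
    [-13.5,1.5,0],
    [-16,1.7,0],
    [-18.3,2,0],
    [-20,2.2,0],
    [-21,2.3,0],
    [-21.3,2.3,0],
  ],
  twist=[0,0,0,0,0,0,0,0,0,0,0,0],
)

```text
clock: 13.22
tool_pos: [0.5238, -0.0057, 0.364]
orientation: [-179.9, -0.0, 93.8]
force: [0.2, 1.1, -1.1]
opening: 0.0327
```

Call:
carry_out(
  linear=[
    [0,0,0],
    [0,0,0],
    [0,0,0],
    [0,0,0],
  ],
  twist=[0,0,0,0],
)

```text
clock: 13.55
tool_pos: [0.5238, -0.0051, 0.364]
orientation: [-179.9, -0.1, 93.8]
force: [-0.1, -0.1, -1.8]
opening: 0.0328
```

Run:
```python
from h import *
go([.524,-.0035,.366],94)
s=ctrl.snapshot('scene');t=ctrl.snapshot('top');cv2.imwrite('pics/s10.png',s)
a=cv2.resize(s[180:270,280:370],None,fx=4,fy=4,interpolation=cv2.INTER_CUBIC)
b=cv2.resize(t[190:280,275:365],None,fx=4,fy=4,interpolation=cv2.INTER_CUBIC)
cv2.imwrite('pics/c10.png',np.hstack([a,b]))
```

```text
now [ 0.5238 -0.0051  0.364 ] [-1.7991e+02 -5.0000e-02  9.3820e+01] open 0.0328 F [-0.1 -0.1 -1.8] t 13.55
linear [ 0.15  0.03 -0.2 ] twist -0.2
```

View pics/c10.png

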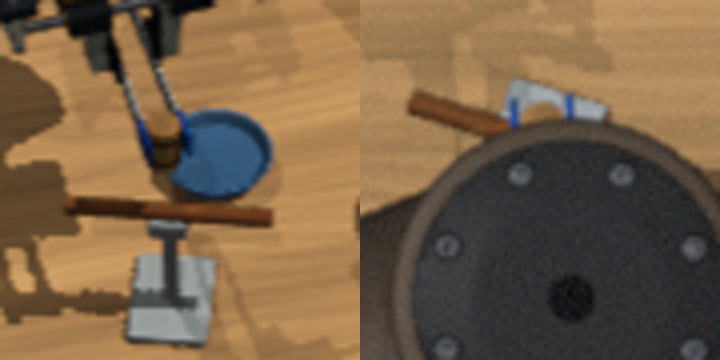

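View pics/s10.png

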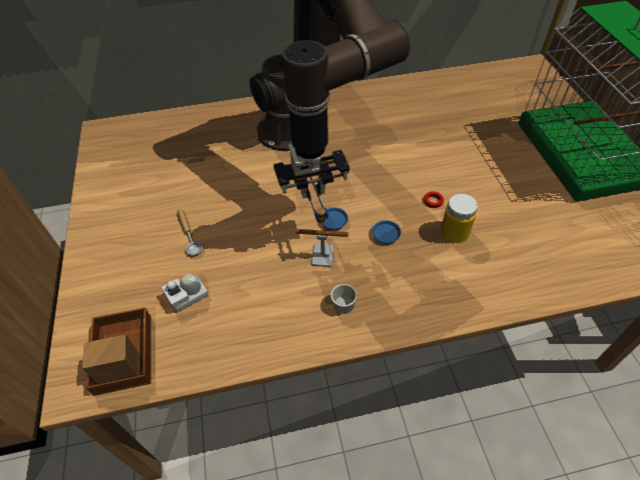

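Run:
```python
from h import *
s=cam('scene')
print(onz(s,320.6,210.8,.205),onz(s,321.2,220.5,.165))
print('dowel mid px',proj(s,[.608,.0015,.116]),'stick pred',proj(s,[.608,.0,.165]),proj(s,[.608,0,.205]))
print(two(s,(320.6,210.8),cam('top'),(275+545/4,190+112/4)))
go([.524,-.0035,.366],94)
o=ctrl.get_obs();print(o['qvel'].round(2))
```

```text
[0.60975039 0.00126969 0.205     ] [0.61014632 0.00183206 0.165     ]
dowel mid px [321.35044808 231.15820733] stick pred [320.38825902 220.04375936] [320.00381589 210.41107628]
(array([ 0.63130482, -0.08547477,  0.27541998]), np.float64(0.16703376447735443))
now [ 0.5238 -0.0051  0.3641] [-1.7992e+02 -5.0000e-02  9.3820e+01] open 0.033 F [-0.4  0.4 -1.3] t 13.65
linear [ 0.16  0.03 -0.19] twist -0.2
[-0.12  0.11 -0.02 -0.04  0.01  0.15]
```

Run:
```python
from h import *
print(onz(cam('top'),275+(545-360)/4,190+112/4,.205))
print(ctrl.close_job())
```

```text
[ 0.61360345 -0.00169604  0.205     ]
the job is handed in; nothing more can be done
None
```

I picked up the tongs by their black grips, pinched the stick in the blue bowl farther from the base, and held it up over the middle of the perch. I handed the job in at about 13.7 s; no verdict is reported.

**Position:** The last camera check puts the stick at about (0.610, 0.002) m and the middle of the dowel at about (0.608, 0.0015) m. The stick's underside is about 49 mm above the dowel, worked out from the arm's pose at the pinch. In the scene view the rays at that height agree, and the stick is clear of the perch.

**Grip:** The finger opening held at 33 mm throughout, which is what the tongs should read with the jaws on the 24 mm stick. The force reading was 1 to 2 N of downward load, and the arm was still. The contact forces themselves can't be read, so I judged the clamp from the opening and the pictures.

**Other things on the table:** In the last full scene view the bowl, canister, cup, ring, scoop and night light look where they were at the start. I did not measure them again.

**Checks that disagreed:**
- The top and scene cameras differed by 4 to 6 mm on the stick and perch positions, within the 30 mm allowed sideways. I centred the jaws using the wrist camera and the top view.
- One two-view fix of the held stick was wrong because I fed it a wrong pixel. Corrected, the top view gives (0.614, -0.002) m from a partly hidden stick, still within tolerance.

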